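# Deburr the bore edge of a mount plate in the hand deburring jig

### The arm

A 7-joint arm with a two-finger parallel gripper is mounted at the origin on a cart in front of the work surface, level with it; the furniture and walls round the work are solid. World frame = base frame: x ahead of the robot, y to its left, z up, the work surface at z = 0. Lengths are in m, angles in rad, forces in N, time in s.
With the tool pointing down it reaches from about 0.425 to 0.875 m from the base axis. Payload 4.7 kg.
Tool frame: the origin (TCP) lies on the mounting face of the last link; the fingertips stand 182 mm ahead of it and the grasp point (between the pads) lies 164 mm ahead of it; z points along the fingers, y is the direction in which the jaws open and shut (so a half turn about z gives the same grasp; the last joint's range is limited). The gripper opens to 87 mm and grips with 3 to 60 N. Pads are 19 mm wide; open, the fingers measure 117 mm over their backs; the gripper's body (75 mm by 190 mm) begins 51 mm behind the grasp point.
Start: joints at [-1.186, 0.321, -0.07, 1.45, 0.023, 1.371, -0.057], TCP at [0.236, 0.606, 0.405] pointing down, gripper open.
Joint ranges: [-2.86, 2.86], [-0.3, 2.09], [-1.38, 1.24], [0.06, 2.45], [-1.56, 4.7], [0.09, 2.05], [-2.69, 2.69]. Speed limits (rad/s): [2.57, 2.57, 3.14, 3.14, 3.14, 3.14, 3.14].

### API

Orientations are given as [roll, pitch, yaw] about the fixed x, y, z axes, in that order (R = Rz(yaw) Ry(pitch) Rx(roll)).
In Python, from bench import manip gives the robot as it stands. The module is installed in compiled form; this text tells all that it offers.
- The arm moves only by the tool drive_tool, never from a script. Its argument "steps" is a list of rows, each an object with "slide": the shift along the tool's x, y, z in m, a list of three; "turn": the turn, a rotation vector about the tool's x, y, z in rad, a list of three. In form: [{"slide": [x, y, z], "turn": [rx, ry, rz]}, ...]. A call has 1 to 12 rows; each row is the pose to reach, as a shift and turn from the pose commanded when the call began, along the tool's axes at that moment; what a row does not reach only later rows make up. A row lasts 1/10 s, in which the tool goes at most 50 mm and 8.59 degrees, less where a joint would pass 70% of its speed; a pose out of reach is approached as far as the arm can. A call with a gripper value outside its range is refused whole. "grip" is the opening, from 0 (shut) to 1 (fully open), set as the call begins (left out, the last holds). The fingers move at their own pace and stop on an object; "force" is the grip in N (left out, the last holds). Time passes only in rows, so rows that repeat a pose let the fingers close. It gives the time, the measured TCP pose, the force and the opening at its end, in the units of the state.
- manip.get_state(): the state, without advancing time (a new reading comes with each control period).
- manip.snapshot(name): name is "scene" or "top"; returns the picture (384x512x3 uint8, blue, green, red); there is no depth.
- manip.camera_info(name): a dict with "fx", "fy", "cx", "cy" (pixels), "dist" ([k1, k2, p1, p2, k3] as OpenCV has them; the pictures are not rectified), "rvec" (rotation vector, rad) and "tvec" (3), from world to camera coordinates, as OpenCV has them. Camera axes: x right, y down, z forward; pixel columns grow to the right and rows downward; lengths in m; the calibration is good to about 2 mm. A picture is of the moment at which its call begins. camera_info takes no time and is no camera call.
- manip.hand_in(): hands the job in, once; it reports no verdict.
The state is a dict: "time_s": time; "qpos": joint angles; "dq": joint speeds; "joint_efforts": joint torques, N m; "position": TCP position; "orientation": TCP orientation; "ft_force": force on the tool from outside, world axes, zero at the start; "moment": the same for the moment, N m; "opening": finger opening in m.
Only numpy, scipy, OpenCV 4.12 (cv2) and the standard library are available. Lean on these libraries where they do the work, as an engineer would, in place of code of your own. Each camera call takes 0.05 s, during which the arm holds its last target.

### The job

Deburr the bore of the square plate that lies in the jig's slide: push the slide all the way in under the spindle, press the crank knob down until the blade bears on the edge of the bore, and run it clockwise through one full turn and some 30 degrees more, with light, even pressure and without letting the blade lift or bearing down hard. Then let the blade spring up and draw the slide all the way back out with the plate still lying flat in it, leaving the crank where it came round to. Leave the loose things on the bench where they are.

Things in the scene. Friction and masses are not known exactly. Their poses are not given: they have to be found in the camera images.
- jig: The fixed deburring jig: dark base 116 x 225 mm, two rails 23 mm high, a column and a bracket with a vertical spindle. Origin on the table on the spindle's axis; own z up, own x from the spindle to the column behind it (column 71 to 105 mm from the axis, 50 mm wide, 108 mm high), own y along the rails to the end where the slide comes out (rails from y = -61 to 156 mm).
- slide (a joint): Travel of the steel slide along the rails, m: 0 = fully out (as it starts), 0.090 = fully in against the stop, the plate's bore then on the spindle's axis. Grows along the jig's -y. Stays where it is left; moving it takes about 5 N.
- pull_pin (a point): Middle (height 50 mm) of the slide's black upright pull pin, 16 mm thick, from 19 to 72 mm above the table, at the slide's outer end: on the jig's own x = 0, at own y = 0.215 with the slide out and 0.125 with it in. It is pushed or hooked from the side, or gripped.
- quill (a joint): How far the spindle with crank and blade is pressed down, m: 0 = up (a spring of about 2 N, 4 N at 0.010, lifts it), about 0.010 when the blade bears on the bore edge with the slide in; limit 0.016.
- crank (a joint): Turn of the crank and of the blade under it, rad, growing clockwise seen from above; limits 0 and 7.1. At 0 the knob lies on the jig's -x side of the axis; it starts between 0 and 0.2. Light friction (about 1 N at the knob).
- knob_center (a point): Middle of the black round crank knob, 24 mm thick and 37 mm tall, 36 mm from the spindle's axis, 164 mm above the table when up. It spins freely on its stem, so a hand holding it need not turn; nothing of the jig stands higher than the crank arm and hub, 14 and 12 mm below the knob's underside.
- blade: The small steel blade, 5 mm wide, under the bracket, on the same side of the axis as the knob; it slopes down inwards and rides on the bore's edge 22 mm from the axis. Origin on the spindle's axis.
- bore (a point): Centre of the bore at the top face of the aluminium plate in the slide's nest. Plate 70 x 70 x 12 mm, bore 44 mm, loose in the nest with 0.4 mm play; its underside 18.5 mm, its top 30.5 mm above the table. Own z up.
- mount_plate: The same plate; origin at the centre of its underside.
- done_center (a point): Centre of a second plate of the same kind, 70 x 70 x 12 mm, already finished, lying loose on the front of the bench. Leave it.
- hex_key: Black L-shaped hex key, 93 x 31 x 6 mm, lying on the bench. Leave it.
- lens_mount: Black ring mount on a foot, 26 x 65 x 60 mm, standing on the bench to the right. Leave it.
- post_white: White post holder, 22 x 29 x 45 mm, standing on the bench to the right of the slide. Leave it.
- squeeze_bottle: Squeeze bottle, 40 mm thick, 125 mm tall, standing on the bench to the right. Leave it.
- plunger (a joint): How far the knob is pressed down against its pressure spring, relative to the crank, m: 0 to 0.012, about 1 N per mm. From rest the knob sinks about 14 mm in all (quill and plunger together) until the blade bears on the edge, then the force on the edge grows by 1 N for each further mm, and the knob is solid at about 22 mm.
Mind the look-alikes: they are no part of the job. What is shaped like the mount_plate but orange or pink is not meant.

How it is judged:
By the outcome, as a careful person would: the job done as asked, in the order asked, and still so for the second after the job is handed in, with the robot touching nothing.
It also fails if it takes over 72 s, if anything falls off the work surface, if the arm or the gripper's body presses on something with over 40 N, if the wrist force passes 120 N, or if a joint passes its speed limit or range.

## Working session

There is one attempt and no reset: what is moved stays moved. The work goes in short steps, Python scripts to look and compute and a tool call to move; the robot and the scene stay as the last step left them, time stands still between calls to the robot, and variables do not carry over. Pictures are saved under pics/ and viewed, and the job is handed in when it is done.

Besides the shell and the picture viewer there is one more tool, called after "Emit:" as a command line: name --argument value ..., lists and objects as JSON in quotes. drive_tool: Moves the arm, as the interface text tells. Its arguments: {"type":"object","properties":{"steps":{"type":"array","items":{"type":"object","properties":{"slide":{"type":"array","items":{"type":"number"}},"turn":{"type":"array","items":{"type":"number"}}}}},"grip":{"type":"number"},"force":{"type":"number"}},"required":["steps"]}

```bash
mkdir -p pics
python3 - <<'E'
from bench import manip
import cv2
for n in("scene","top"):
    cv2.imwrite(f"pics/{n}0.png",manip.snapshot(n)); print(manip.camera_info(n))
print(manip.get_state())
E
```

```text
{'fx': 404.5295520540374, 'fy': 404.5295520540374, 'cx': 251.2519703093321, 'cy': 184.95206153747924, 'dist': array([-0.05066475,  0.        ,  0.        ,  0.        ,  0.        ]), 'rvec': array([ 1.32332694, -2.28555965,  0.88489589]), 'tvec': array([0.42913366, 0.33001718, 1.47956431])}
{'fx': 415.66850826608004, 'fy': 415.66850826608004, 'cx': 255.29344688780128, 'cy': 190.29857771757293, 'dist': array([-0.00260782,  0.        ,  0.        ,  0.        ,  0.        ]), 'rvec': array([ 2.16004916, -2.12282406,  0.18948861]), 'tvec': array([0.17292987, 0.50728469, 1.57120217])}
{'time_s': 0.1, 'qpos': array([-1.18590899,  0.32174576, -0.07012257,  1.4515415 ,  0.02260932,
        1.37081049, -0.05688487]), 'dq': array([ 0.00109501, -0.00315274,  0.00044672, -0.00262297,  0.00075284,
       -0.00075607, -0.00033137]), 'joint_efforts': array([-2.89944082e-04, -4.92567444e+01, -4.05799448e-01, -3.13404214e+01,
       -6.40735659e-02,  3.93745070e-02,  7.74025580e-05]), 'position': array([0.23547196, 0.60565303, 0.40377872]), 'orientation': array([-3.13987759e+00,  9.05031698e-05,  2.77088590e+00]), 'ft_force': array([0.15337624, 0.42918796, 0.63963749]), 'moment': array([ 0.00191233, -0.02940798,  0.0168039 ]), 'opening': 0.08670623441543523}
```

View pics/scene0.png

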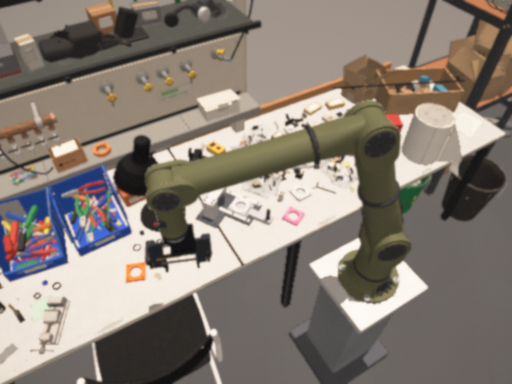

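View pics/top0.png

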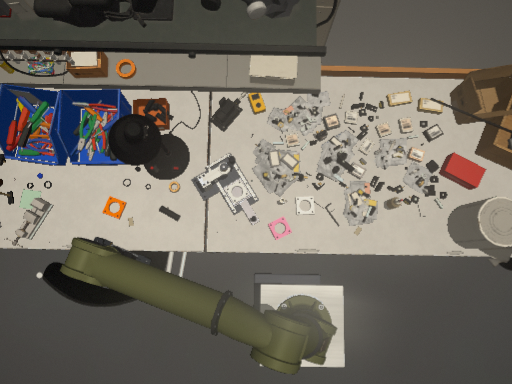

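```bash
cat > h.py <<'E'
import cv2,numpy as np
from bench import manip
def cam(n):
    c=manip.camera_info(n);K=np.array([[c['fx'],0,c['cx']],[0,c['fy'],c['cy']],[0,0,1]]);return K,c['dist'],c['rvec'],c['tvec']
def ray(n,px):
    K,d,r,t=cam(n);p=cv2.undistortPoints(np.array([[px]],float),K,d)[0,0]
    R=cv2.Rodrigues(r)[0];return -R.T@t, R.T@np.array([p[0],p[1],1])
def onz(n,px,z):
    o,v=ray(n,px);return o+v*(z-o[2])/v[2]
def proj(n,P):
    K,d,r,t=cam(n);return cv2.projectPoints(np.array(P,float).reshape(-1,3),r,t,K,d)[0][:,0]
def crop(img,x0,y0,x1,y1,s,name):
    cv2.imwrite(name,cv2.resize(img[y0:y1,x0:x1],None,fx=s,fy=s,interpolation=cv2.INTER_CUBIC))
E
python3 - <<'E'
from h import *
crop(cv2.imread("pics/top0.png"),185,145,285,220,8,"pics/t0c.png")
crop(cv2.imread("pics/scene0.png"),185,165,305,245,6,"pics/s0c.png")
E
```

```text
(no output)
```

View pics/t0c.png

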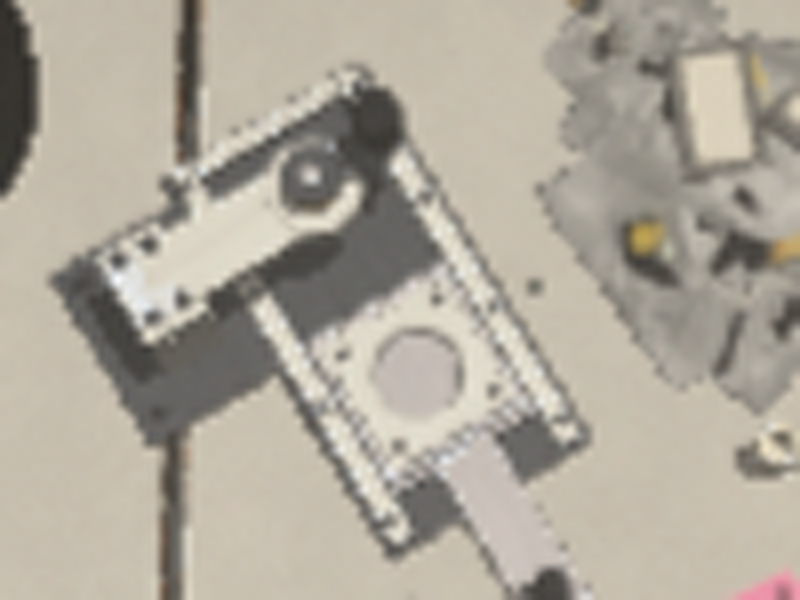

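View pics/s0c.png

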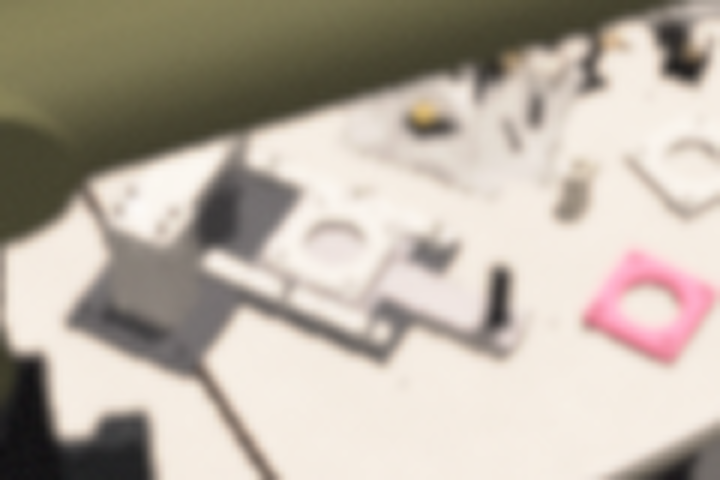

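Run:
```python
from h import *
im=cv2.imread("pics/top0.png")
def pt(cx,cy): return ((cx+.5)/8-.5+185,(cy+.5)/8-.5+145)
for nm,c,z in [("knob",(378,124),.1825),("hub",(312,180),.15),("bore",(418,372),.0305),("bore_low",(418,372),.0185),("pin",(547,585),.072)]:
    print(nm,pt(*c),onz("top",pt(*c),z).round(4))
# masks
g=im.max(2)
for nm,(x0,y0,x1,y1) in dict(knob=(225,153,242,170),pin=(246,210,262,226)).items():
    s=cv2.resize(im[y0:y1,x0:x1],None,fx=8,fy=8,interpolation=cv2.INTER_CUBIC)
    m=(s.max(2)<60).astype(np.uint8)
    n,l,st,ce=cv2.connectedComponentsWithStats(m)
    for i in range(1,n):
        if st[i,4]>300: print(nm,st[i]/8+np.array([x0,y0,0,0,0]),(ce[i]+.5)/8-.5+[x0,y0])
crop(im,225,180,285,225,12,"pics/t0d.png")
```

```text
knob (231.8125, 160.0625) [0.5885 0.2689 0.1825]
hub (223.5625, 167.0625) [0.5696 0.2998 0.15  ]
bore (236.8125, 191.0625) [0.5015 0.2536 0.0305]
bore_low (236.8125, 191.0625) [0.5035 0.254  0.0185]
pin (252.9375, 217.6875) [0.3945 0.1892 0.072 ]
```

View pics/t0d.png

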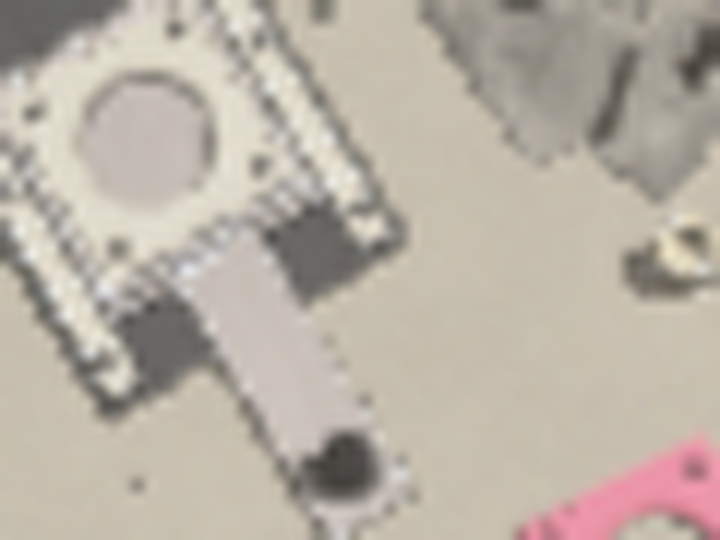

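Run:
```python
from h import *
im=cv2.imread("pics/top0.png")
print("campos",ray("top",(0,0))[0], ray("scene",(0,0))[0])
def pt(cx,cy): return ((cx+.5)/8-.5+185,(cy+.5)/8-.5+145)
def p2(cx,cy): return ((cx+.5)/12-.5+225,(cy+.5)/12-.5+180)
B=onz("top",p2(147,140),.0305);P=onz("top",p2(344,465),.072);H=onz("top",pt(312,180),.1335);Kn=onz("top",pt(378,122),.1825)
print(B,P,H,Kn)
# rail end corners z=.023 and others
d=B-P;print("bore-pin",np.hypot(*d[:2]),np.degrees(np.arctan2(-d[1],-d[0])))
d=H-P;print("hub-pin",np.hypot(*d[:2]),np.degrees(np.arctan2(-d[1],-d[0])))
d=H-B;print("hub-bore",np.hypot(*d[:2]),np.degrees(np.arctan2(-d[1],-d[0])))
d=H-Kn;print("hub-knob",np.hypot(*d[:2]),np.degrees(np.arctan2(-d[1],-d[0])))
# rails: line edges right rail top
for a,b in [((400,160),(580,435)),((258,295),(400,540))]:
  A=onz("top",pt(*a),.023);C=onz("top",pt(*b),.023);e=C-A;print(A,C,np.degrees(np.arctan2(e[1],e[0])))
# scene pin
def sp(cx,cy): return ((cx+.5)/6-.5+185,(cy+.5)/6-.5+165)
print("scene pin top",onz("scene",sp(500,270),.072),"scene bore",onz("scene",sp(333,240),.0305))
```

```text
campos [0.24080301 0.19948453 1.63037989] [-0.42887573  0.75250399  1.31604747]
[0.5009238  0.25366253 0.0305    ] [0.3922105 0.1881774 0.072    ] [0.57329995 0.30094987 0.1335    ] [0.5894657  0.26895758 0.1825    ]
bore-pin 0.126912901065968 -148.93669672441501
hub-pin 0.21333311851119777 -148.08763739812687
hub-bore 0.0864546092650546 -146.84118982228273
hub-knob 0.03584464379137547 -63.19247086134438
[0.60880418 0.26524511 0.023     ] [0.4730209  0.17405975 0.023     ] -146.11663664272584
[0.53957605 0.33327064 0.023     ] [0.41994415 0.26063956 0.023     ] -148.73716791844146
scene pin top [0.39610227 0.19170812 0.072     ] scene bore [0.50263148 0.2585132  0.0305    ]
```

```bash
cat >> h.py <<'E'
from scipy.spatial.transform import Rotation as Ro
YAW=np.radians(31.9+180)
def to(p,yaw=None,st=None):
    st=st or manip.get_state()
    R=Ro.from_euler('xyz',st['orientation']); d=R.inv().apply(np.array(p)-st['position'])
    t=np.zeros(3)
    if yaw is not None: t=(R.inv()*Ro.from_euler('xyz',[np.pi,0,yaw])).as_rotvec()
    return d.round(4),t.round(4)
def show():
    s=manip.get_state();print(s['time_s'],s['position'].round(4),s['orientation'].round(4),'F',s['ft_force'].round(2),'op',round(s['opening'],4),'q',s['qpos'].round(2))
E
python3 - <<'E'
from h import *
print(to([.393,.189,.30],YAW)); print(to([.393,.189,.214],YAW))
E
```

```text
(array([-0.2978, -0.3311,  0.1044]), array([-1.600e-03, -7.000e-04, -9.275e-01]))
(array([-0.2978, -0.331 ,  0.1904]), array([-1.600e-03, -7.000e-04, -9.275e-01]))
```

Emit:
drive_tool --steps '[{"slide":[-0.03,-0.033,0],"turn":[0,0,-0.12]},{"slide":[-0.06,-0.066,0],"turn":[0,0,-0.24]},{"slide":[-0.09,-0.1,0.01],"turn":[0,0,-0.36]},{"slide":[-0.12,-0.133,0.02],"turn":[0,0,-0.48]},{"slide":[-0.15,-0.167,0.03],"turn":[0,0,-0.6]},{"slide":[-0.18,-0.2,0.04],"turn":[0,0,-0.72]},{"slide":[-0.21,-0.233,0.05],"turn":[0,0,-0.84]},{"slide":[-0.24,-0.267,0.07],"turn":[0,0,-0.928]},{"slide":[-0.27,-0.3,0.09],"turn":[0,0,-0.928]},{"slide":[-0.298,-0.331,0.104],"turn":[0,0,-0.928]},{"slide":[-0.298,-0.331,0.104],"turn":[0,0,-0.928]},{"slide":[-0.298,-0.331,0.104],"turn":[0,0,-0.928]}]' --grip 0.7

```text
time_s: 1.3
position: [0.3934, 0.1886, 0.3004]
orientation: [3.141, -0.001, -2.587]
ft_force: [-1.0, 1.0, 0.5]
opening: 0.0612
```

Run:
```python
from h import *
show()
t=manip.snapshot("top");s=manip.snapshot("scene")
cv2.imwrite("pics/top1.png",t);crop(t,185,130,345,250,5,"pics/t1c.png");crop(s,185,105,345,225,5,"pics/s1c.png")
print(to([.393,.189,.214],YAW))
```

```text
1.3 [0.3934 0.1886 0.3004] [ 3.141e+00 -8.000e-04 -2.587e+00] F [-0.99  0.96  0.47] op 0.0612 q [-0.72 -0.06  0.2   2.09  0.01  1.11  1.61]
(array([ 0.0009, -0.0012,  0.0871]), array([0.0004, 0.0007, 0.0019]))
```

View pics/t1c.png

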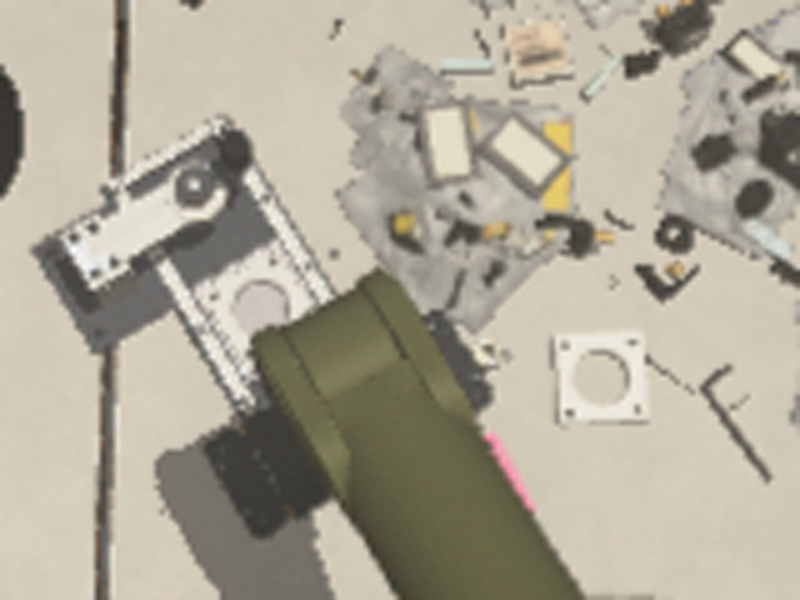

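View pics/s1c.png

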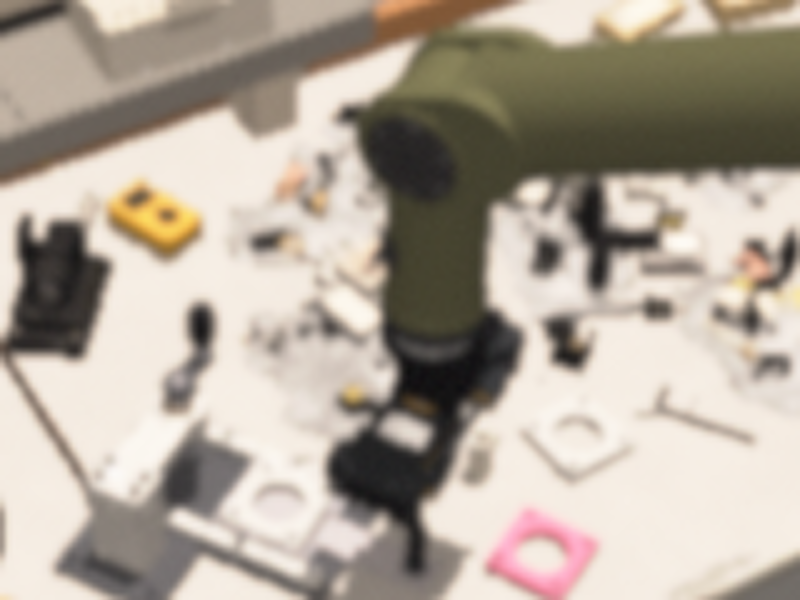

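Emit:
drive_tool --steps '[{"slide":[0.001,-0.001,0.025]},{"slide":[0.001,-0.001,0.05]},{"slide":[0.001,-0.001,0.075]},{"slide":[0.001,-0.001,0.087]},{"slide":[0.001,-0.001,0.087]}]'

```text
validation failed for argument at $.st...
```

Emit:
drive_tool --steps '[{"slide":[0,0,0]},{"slide":[0,0,0]},{"slide":[0,0,0]},{"slide":[0,0,0]},{"slide":[0,0,0]},{"slide":[0,0,0]},{"slide":[0,0,0]},{"slide":[0,0,0]}]' --grip 0.05 --force 10

```text
validation failed for argument at $.st...
```

Both "slide" and "turn" seem to be needed in each row.

Emit:
drive_tool --steps '[{"slide":[0.001,-0.001,0.025],"turn":[0,0,0]},{"slide":[0.001,-0.001,0.05],"turn":[0,0,0]},{"slide":[0.001,-0.001,0.075],"turn":[0,0,0]},{"slide":[0.001,-0.001,0.087],"turn":[0,0,0]},{"slide":[0.001,-0.001,0.087],"turn":[0,0,0]}]'

```text
time_s: 1.9
position: [0.3922, 0.1887, 0.2126]
orientation: [-3.142, -0.003, -2.582]
ft_force: [0.2, 0.1, -0.2]
opening: 0.0609
```

Emit:
drive_tool --steps '[{"slide":[0,0,0],"turn":[0,0,0]},{"slide":[0,0,0],"turn":[0,0,0]},{"slide":[0,0,0],"turn":[0,0,0]},{"slide":[0,0,0],"turn":[0,0,0]},{"slide":[0,0,0],"turn":[0,0,0]},{"slide":[0,0,0],"turn":[0,0,0]},{"slide":[0,0,0],"turn":[0,0,0]},{"slide":[0,0,0],"turn":[0,0,0]}]' --grip 0 --force 12

```text
time_s: 2.7
position: [0.3933, 0.1877, 0.2139]
orientation: [-3.141, 0.0, -2.585]
ft_force: [0.2, -2.3, 1.7]
opening: 0.0155
```

Emit:
drive_tool --steps '[{"slide":[-0.006,0,0],"turn":[0,0,0]},{"slide":[-0.014,0,0],"turn":[0,0,0]},{"slide":[-0.022,0,0],"turn":[0,0,0]},{"slide":[-0.03,0,0],"turn":[0,0,0]},{"slide":[-0.038,0,0],"turn":[0,0,0]},{"slide":[-0.046,0,0],"turn":[0,0,0]},{"slide":[-0.054,0,0],"turn":[0,0,0]},{"slide":[-0.062,0,0],"turn":[0,0,0]},{"slide":[-0.07,0,0],"turn":[0,0,0]},{"slide":[-0.078,0,0],"turn":[0,0,0]},{"slide":[-0.085,0,0],"turn":[0,0,0]},{"slide":[-0.085,0,0],"turn":[0,0,0]}]' --force 20

```text
time_s: 3.9
position: [0.4655, 0.2331, 0.2139]
orientation: [3.141, -0.001, -2.584]
ft_force: [-0.8, -1.3, 3.2]
opening: 0.0158
```

Emit:
drive_tool --steps '[{"slide":[-0.002,0,0],"turn":[0,0,0]},{"slide":[-0.004,0,0],"turn":[0,0,0]},{"slide":[-0.006,0,0],"turn":[0,0,0]},{"slide":[-0.008,0,0],"turn":[0,0,0]},{"slide":[-0.008,0,0],"turn":[0,0,0]}]'

```text
time_s: 4.4
position: [0.4705, 0.2362, 0.2138]
orientation: [3.141, -0.006, -2.585]
ft_force: [-8.0, -6.3, 12.0]
opening: 0.0154
```

Emit:
drive_tool --steps '[{"slide":[0,0,0],"turn":[0,0,0]},{"slide":[0,0,0],"turn":[0,0,0]},{"slide":[0,0,0],"turn":[0,0,0]},{"slide":[0,0,-0.04],"turn":[0,0,0]},{"slide":[0,0,-0.08],"turn":[0,0,0]},{"slide":[0,0,-0.12],"turn":[0,0,0]},{"slide":[0,0,-0.16],"turn":[0,0,0]},{"slide":[0,0,-0.17],"turn":[0,0,0]}]' --grip 0.6

```text
time_s: 5.2
position: [0.4731, 0.2377, 0.3888]
orientation: [3.141, 0.009, -2.584]
ft_force: [-0.4, 0.0, -0.5]
opening: 0.052
```

Run:
```python
from h import *
show()
t=manip.snapshot("top");s=manip.snapshot("scene")
cv2.imwrite("pics/top2.png",t);crop(t,185,130,285,205,8,"pics/t2c.png");crop(s,185,125,305,215,6,"pics/s2c.png")
```

```text
5.2 [0.4731 0.2377 0.3888] [ 3.1413  0.0089 -2.5844] F [-0.42  0.03 -0.49] op 0.052 q [-0.72  0.07  0.22  1.78 -0.02  1.28  1.63]
```

View pics/t2c.png

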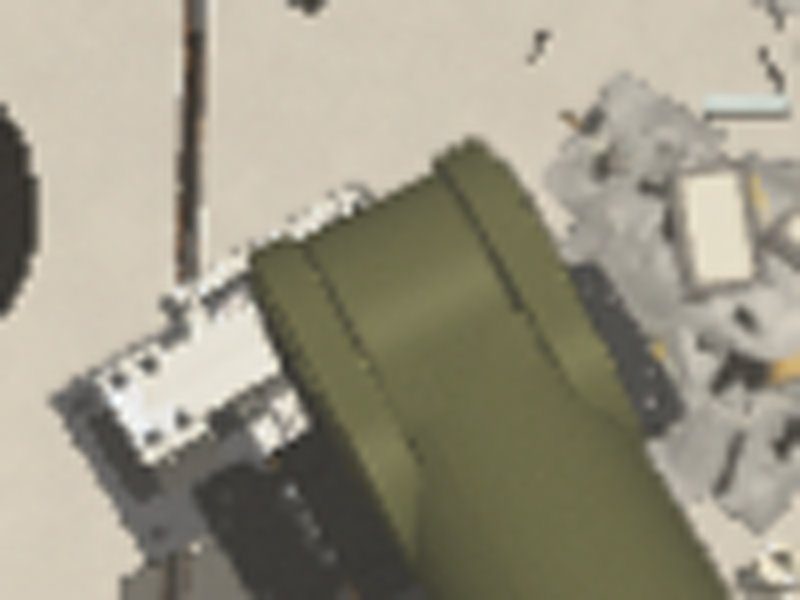

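View pics/s2c.png

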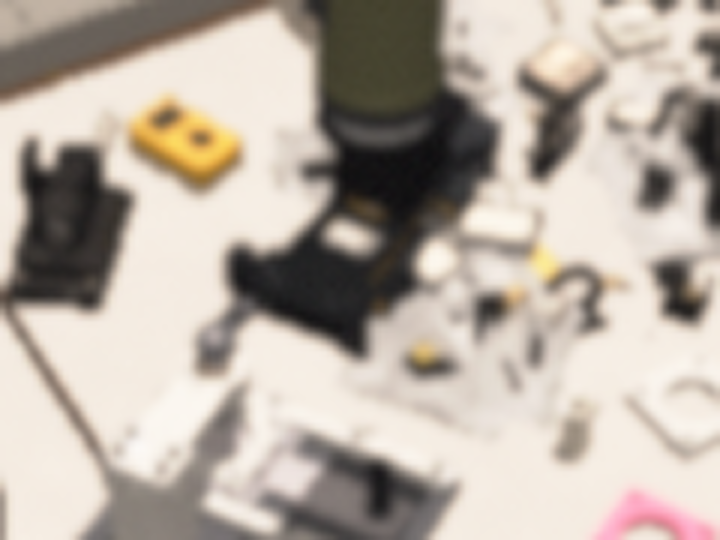

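Run:
```python
from h import *
K=np.array([.591,.2692])
for z in(.1455,.164,.1825):
    p=proj("scene",[*K,z])[0];print(z,"s1c",(p+.5-[185,105])*5-.5, "s2c",(p+.5-[185,125])*6-.5,"t0c",(proj("top",[*K,z])[0]+.5-[185,145])*8-.5)
A=np.array([.5748,.3013]);y=np.array([np.cos(np.radians(-148.1)),np.sin(np.radians(-148.1))])
for z in(.072,):
    P=[*(A+.125*y),z];print("pin in",P,"s2c",(proj("scene",P)[0]+.5-[185,125])*6-.5)
im=cv2.imread("pics/s1c.png")
cv2.imwrite("pics/s1k.png",cv2.resize(im[260:460,100:340],None,fx=3,fy=3))
```

```text
0.1455 s1c [210.40470343 339.95265254] s2c [252.58564412 288.04318305] t0c [380.94098747 137.77321554]
0.164 s1c [209.50481592 323.82851651] s2c [251.5057791  268.69421981] t0c [379.26334657 128.32345171]
0.1825 s1c [208.5903281  307.42857462] s2c [250.40839372 249.01428954] t0c [377.54447718 118.64142069]
pin in [np.float64(0.4686785390463573), np.float64(0.23524520815970662), 0.072] s2c [387.3227435  461.35139511]
```

View pics/s1k.png

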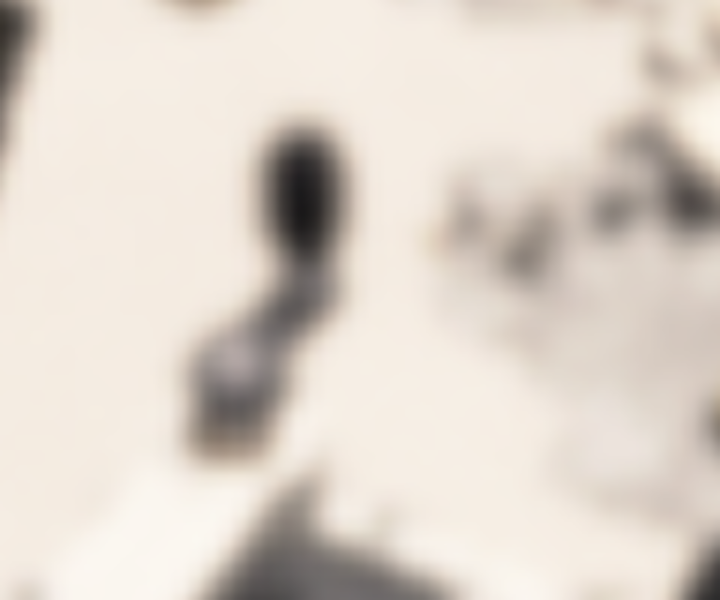

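Run:
```python
from h import *
print(to([.5917,.2697,.389],np.radians(-148))); print(to([.5917,.2697,.332],np.radians(-148)))
```

```text
(array([-0.1182, -0.0357, -0.0029]), array([ 0.0002,  0.0044, -0.0012]))
(array([-0.118 , -0.0357,  0.0541]), array([ 0.0002,  0.0044, -0.0012]))
```

Emit:
drive_tool --steps '[{"slide":[-0.02,-0.006,0],"turn":[0,0,0]},{"slide":[-0.04,-0.012,0],"turn":[0,0,0]},{"slide":[-0.06,-0.018,0],"turn":[0,0,0]},{"slide":[-0.08,-0.024,0],"turn":[0,0,0]},{"slide":[-0.1,-0.03,0],"turn":[0,0,0]},{"slide":[-0.118,-0.036,0],"turn":[0,0,0]},{"slide":[-0.118,-0.036,0],"turn":[0,0,0]},{"slide":[-0.118,-0.036,0],"turn":[0,0,0]}]' --grip 0.6

```text
time_s: 6.1
position: [0.5907, 0.2688, 0.3812]
orientation: [3.141, -0.004, -2.585]
ft_force: [0.4, 0.2, 0.4]
opening: 0.0522
```

Run:
```python
from h import *
show()
t=manip.snapshot("top");s=manip.snapshot("scene")
crop(s,185,90,305,180,6,"pics/s3c.png")
print(to([.5917,.2697,.332],np.radians(-148)))
```

```text
6.1 [0.5907 0.2688 0.3812] [ 3.1414 -0.0042 -2.5847] F [0.38 0.24 0.38] op 0.0522 q [-0.67  0.33  0.25  1.49 -0.08  1.33  1.72]
(array([-0.0017, -0.    ,  0.0506]), array([ 0.0005, -0.0022, -0.0011]))
```

View pics/s3c.png

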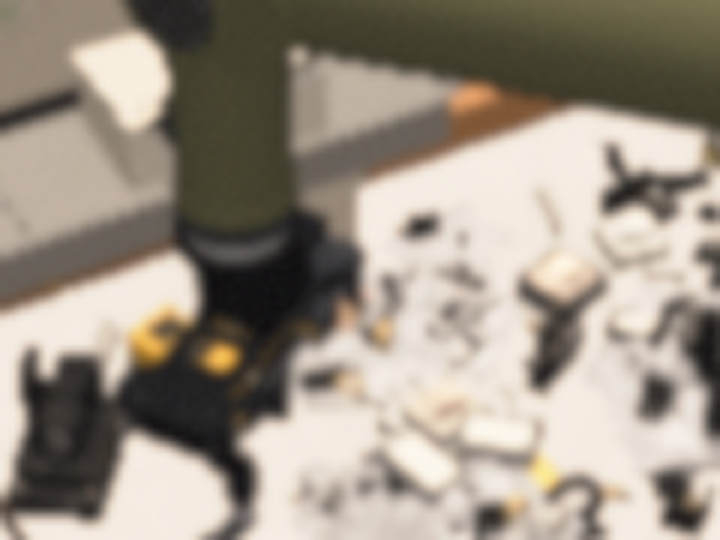

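Emit:
drive_tool --steps '[{"slide":[-0.0015,0,0.012],"turn":[0,0,0]},{"slide":[-0.0015,0,0.024],"turn":[0,0,0]},{"slide":[-0.0015,0,0.036],"turn":[0,0,0]},{"slide":[-0.0015,0,0.042],"turn":[0,0,0]},{"slide":[-0.0015,0,0.042],"turn":[0,0,0]},{"slide":[-0.0015,0,0.042],"turn":[0,0,0]}]'

```text
time_s: 6.8
position: [0.5925, 0.2698, 0.3418]
orientation: [-3.142, 0.0, -2.584]
ft_force: [0.5, 0.6, -0.3]
opening: 0.0523
```

Run:
```python
from h import *
show()
s=manip.snapshot("scene")
crop(s,185,110,285,185,8,"pics/s4c.png")
```

```text
6.8 [0.5925 0.2698 0.3418] [-3.1416  0.     -2.5844] F [ 0.51  0.56 -0.32] op 0.0523 q [-0.66  0.36  0.25  1.54 -0.09  1.25  1.73]
```

View pics/s4c.png

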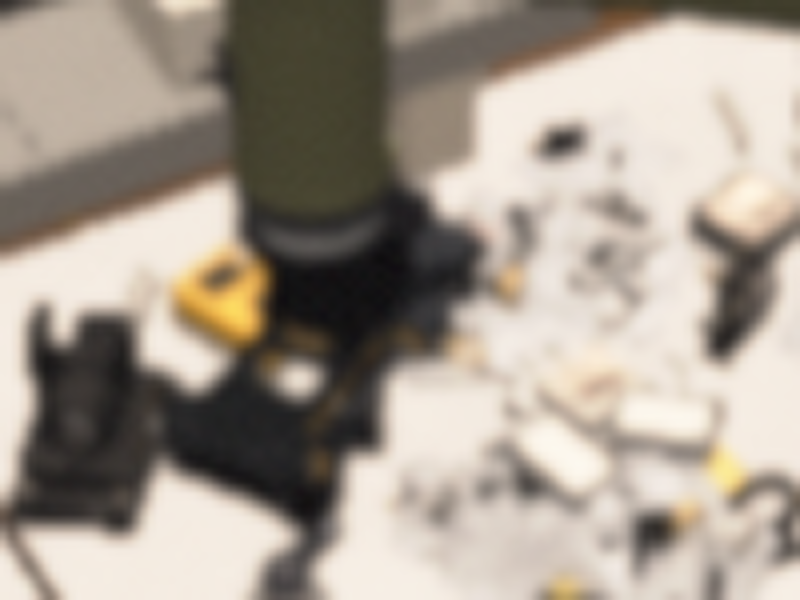

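Emit:
drive_tool --steps '[{"slide":[0,0,0.005],"turn":[0,0,0]},{"slide":[0,0,0.01],"turn":[0,0,0]},{"slide":[0,0,0.01],"turn":[0,0,0]},{"slide":[0,0,0.01],"turn":[0,0,0]}]'

```text
time_s: 7.25
position: [0.5924, 0.2698, 0.3315]
orientation: [3.142, -0.0, -2.584]
ft_force: [-0.5, 0.3, -0.6]
opening: 0.0525
```

Emit:
drive_tool --steps '[{"slide":[0,0,0],"turn":[0,0,0]},{"slide":[0,0,0],"turn":[0,0,0]},{"slide":[0,0,0],"turn":[0,0,0]},{"slide":[0,0,0],"turn":[0,0,0]},{"slide":[0,0,0],"turn":[0,0,0]},{"slide":[0,0,0],"turn":[0,0,0]},{"slide":[0,0,0],"turn":[0,0,0]}]' --grip 0 --force 6

```text
time_s: 7.95
position: [0.5923, 0.2701, 0.3318]
orientation: [3.141, 0.0, -2.584]
ft_force: [-0.9, 2.0, 0.2]
opening: 0.0238
```

Run:
```python
from h import *
show()
```

```text
7.95 [0.5923 0.2701 0.3318] [ 3.1411e+00  2.0000e-04 -2.5840e+00] F [-0.86  2.    0.15] op 0.0238 q [-0.66  0.37  0.25  1.55 -0.09  1.24  1.73]
```

Emit:
drive_tool --steps '[{"slide":[0,0.0004,0],"turn":[0,0,0]},{"slide":[0,0.0004,0],"turn":[0,0,0]},{"slide":[0,0.0004,0.002],"turn":[0,0,0]},{"slide":[0,0.0004,0.004],"turn":[0,0,0]},{"slide":[0,0.0004,0.006],"turn":[0,0,0]},{"slide":[0,0.0004,0.008],"turn":[0,0,0]},{"slide":[0,0.0004,0.01],"turn":[0,0,0]},{"slide":[0,0.0004,0.012],"turn":[0,0,0]},{"slide":[0,0.0004,0.0135],"turn":[0,0,0]},{"slide":[0,0.0004,0.015],"turn":[0,0,0]},{"slide":[0,0.0004,0.015],"turn":[0,0,0]},{"slide":[0,0.0004,0.015],"turn":[0,0,0]}]' --force 25

```text
time_s: 9.15
position: [0.5923, 0.2702, 0.3172]
orientation: [3.142, 0.001, -2.584]
ft_force: [-1.0, 1.3, 5.2]
opening: 0.0232
```

Run:
```python
from h import *
for i in range(1): show()
```

```text
9.15 [0.5923 0.2702 0.3172] [ 3.1416e+00  7.0000e-04 -2.5844e+00] F [-1.04  1.28  5.2 ] op 0.0232 q [-0.66  0.38  0.24  1.57 -0.1   1.21  1.73]
```

```bash
cat >> h.py <<'E'
def arc(a,b,n,r=.036):
    a,b=np.radians([a,b])
    for t in np.linspace(a,b,n+1)[1:]:
        print([round(r*(np.sin(t)-np.sin(a)),4),round(-r*(np.cos(t)-np.cos(a)),4)],round(np.degrees(t),1))
E
python3 -c "
from h import *
arc(5,59,9)"
```

```text
[np.float64(0.0037), np.float64(0.0005)] 11.0
[np.float64(0.0074), np.float64(0.0014)] 17.0
[np.float64(0.0109), np.float64(0.0027)] 23.0
[np.float64(0.0143), np.float64(0.0044)] 29.0
[np.float64(0.0175), np.float64(0.0064)] 35.0
[np.float64(0.0205), np.float64(0.0087)] 41.0
[np.float64(0.0232), np.float64(0.0113)] 47.0
[np.float64(0.0256), np.float64(0.0142)] 53.0
[np.float64(0.0277), np.float64(0.0173)] 59.0
```

Emit:
drive_tool --steps '[{"slide":[0,0,0.0012],"turn":[0,0,0]},{"slide":[0,0,0.0024],"turn":[0,0,0]},{"slide":[0,0,0.0024],"turn":[0,0,0]},{"slide":[0.0037,0.0005,0.0024],"turn":[0,0,0]},{"slide":[0.0074,0.0014,0.0024],"turn":[0,0,0]},{"slide":[0.0109,0.0027,0.0024],"turn":[0,0,0]},{"slide":[0.0143,0.0044,0.0024],"turn":[0,0,0]},{"slide":[0.0175,0.0064,0.0024],"turn":[0,0,0]},{"slide":[0.0205,0.0087,0.0024],"turn":[0,0,0]},{"slide":[0.0232,0.0113,0.0024],"turn":[0,0,0]},{"slide":[0.0256,0.0142,0.0024],"turn":[0,0,0]},{"slide":[0.0277,0.0173,0.0024],"turn":[0,0,0]}]'

```text
time_s: 10.35
position: [0.561, 0.2687, 0.3155]
orientation: [-3.138, 0.003, -2.586]
ft_force: [2.7, -2.0, 6.1]
opening: 0.0236
```

```bash
cat >> h.py <<'E'
P0=np.array([.5923,.2702])
def tf():
    s=manip.get_state();ps=s['orientation'][2];ps=-2.5844
    x=np.array([np.cos(ps),np.sin(ps)]);y=np.array([np.sin(ps),-np.cos(ps)])
    d=s['position'][:2]-P0;f=s['ft_force']
    # grasp point accounting for tilt
    R=Ro.from_euler('xyz',s['orientation']).as_matrix();g=R@[0,0,.164];dg=d+g[:2]
    print('t',s['time_s'],'tool disp',d@x,d@y,'grasp disp',dg@x,dg@y,'z',s['position'][2],'F tool x,y',f[:2]@x,f[:2]@y,'Fz',f[2],'op',s['opening'])
    return dg@x,dg@y,f[:2]@x,f[:2]@y
E
python3 -c "
from h import *
tf();show()"
```

```text
t 10.35 tool disp 0.02738776796062987 0.015256171630829056 grasp disp 0.026868636983383445 0.014725338972206762 z 0.31554973708787115 F tool x,y -1.1873904584003794 -3.145384662731203 Fz 6.124072481600666 op 0.02355882548977819
10.35 [0.561  0.2687 0.3155] [-3.1384  0.0032 -2.586 ] F [ 2.67 -2.04  6.12] op 0.0236 q [-0.69  0.32  0.24  1.65 -0.08  1.18  1.7 ]
```

```bash
python3 -c "
from h import *
arc(59,143,12)"
```

```text
[np.float64(0.002), np.float64(0.0039)] 66.0
[np.float64(0.0036), np.float64(0.008)] 73.0
[np.float64(0.0046), np.float64(0.0123)] 80.0
[np.float64(0.0051), np.float64(0.0167)] 87.0
[np.float64(0.0051), np.float64(0.0211)] 94.0
[np.float64(0.0045), np.float64(0.0254)] 101.0
[np.float64(0.0034), np.float64(0.0297)] 108.0
[np.float64(0.0018), np.float64(0.0338)] 115.0
[np.float64(-0.0003), np.float64(0.0376)] 122.0
[np.float64(-0.0029), np.float64(0.0412)] 129.0
[np.float64(-0.0059), np.float64(0.0444)] 136.0
[np.float64(-0.0092), np.float64(0.0473)] 143.0
```

Emit:
drive_tool --steps '[{"slide":[0.002,0.0039,0.0003],"turn":[0,0,0]},{"slide":[0.0036,0.008,0.0006],"turn":[0,0,0]},{"slide":[0.0046,0.0123,0.0006],"turn":[0,0,0]},{"slide":[0.0051,0.0167,0.0006],"turn":[0,0,0]},{"slide":[0.0051,0.0211,0.0006],"turn":[0,0,0]},{"slide":[0.0045,0.0254,0.0006],"turn":[0,0,0]}]'

```text
time_s: 10.95
position: [0.543, 0.287, 0.3142]
orientation: [-3.138, -0.002, -2.587]
ft_force: [-3.6, -4.8, 7.6]
opening: 0.023
```

```bash
python3 -c "
from h import *
tf();arc(101,185,12)"
```

```text
t 10.95 tool disp 0.03296303381041657 0.04027998925152057 grasp disp 0.0332231403473999 0.039737220966614445 z 0.3142406640690798 F tool x,y 5.5656071418973285 -2.1854572094461875 Fz 7.634542944010247 op 0.022985446687977012
[np.float64(-0.0011), np.float64(0.0043)] 108.0
[np.float64(-0.0027), np.float64(0.0083)] 115.0
[np.float64(-0.0048), np.float64(0.0122)] 122.0
[np.float64(-0.0074), np.float64(0.0158)] 129.0
[np.float64(-0.0103), np.float64(0.019)] 136.0
[np.float64(-0.0137), np.float64(0.0219)] 143.0
[np.float64(-0.0173), np.float64(0.0243)] 150.0
[np.float64(-0.0213), np.float64(0.0263)] 157.0
[np.float64(-0.0254), np.float64(0.0277)] 164.0
[np.float64(-0.0297), np.float64(0.0287)] 171.0
[np.float64(-0.0341), np.float64(0.0291)] 178.0
[np.float64(-0.0385), np.float64(0.029)] 185.0
```

Emit:
drive_tool --steps '[{"slide":[-0.0006,0.0043,-0.0002],"turn":[0,0,0]},{"slide":[-0.0017,0.0083,-0.0004],"turn":[0,0,0]},{"slide":[-0.0038,0.0122,-0.0004],"turn":[0,0,0]},{"slide":[-0.0064,0.0158,-0.0004],"turn":[0,0,0]},{"slide":[-0.0093,0.019,-0.0004],"turn":[0,0,0]},{"slide":[-0.0127,0.0219,-0.0004],"turn":[0,0,0]}]'

```text
time_s: 11.55
position: [0.5413, 0.3138, 0.3144]
orientation: [-3.141, -0.002, -2.585]
ft_force: [-3.4, -2.0, 7.2]
opening: 0.0231
```

```bash
python3 -c "
from h import *
tf();arc(143,227,12)"
```

```text
t 11.55 tool disp 0.020219062080363503 0.0639188044477799 grasp disp 0.020595385874950307 0.06377624026852488 z 0.3144423474789692 F tool x,y 3.967108878992925 0.13754293087517858 Fz 7.218839133359824 op 0.02311642610355226
[np.float64(-0.0037), np.float64(0.0024)] 150.0
[np.float64(-0.0076), np.float64(0.0044)] 157.0
[np.float64(-0.0117), np.float64(0.0059)] 164.0
[np.float64(-0.016), np.float64(0.0068)] 171.0
[np.float64(-0.0204), np.float64(0.0072)] 178.0
[np.float64(-0.0248), np.float64(0.0071)] 185.0
[np.float64(-0.0292), np.float64(0.0065)] 192.0
[np.float64(-0.0334), np.float64(0.0053)] 199.0
[np.float64(-0.0374), np.float64(0.0036)] 206.0
[np.float64(-0.0413), np.float64(0.0014)] 213.0
[np.float64(-0.0448), np.float64(-0.0012)] 220.0
[np.float64(-0.048), np.float64(-0.0042)] 227.0
```

Emit:
drive_tool --steps '[{"slide":[-0.0035,0.0026,0],"turn":[0,0,0]},{"slide":[-0.0073,0.0047,0],"turn":[0,0,0]},{"slide":[-0.0114,0.0062,0],"turn":[0,0,0]},{"slide":[-0.0157,0.0071,0],"turn":[0,0,0]},{"slide":[-0.0201,0.0075,0],"turn":[0,0,0]},{"slide":[-0.0245,0.0074,0],"turn":[0,0,0]},{"slide":[-0.0289,0.0068,0],"turn":[0,0,0]}]'

```text
time_s: 12.25
position: [0.5625, 0.3357, 0.3148]
orientation: [3.142, -0.0, -2.584]
ft_force: [-2.7, -0.7, 5.9]
opening: 0.0234
```

```bash
python3 -c "
from h import *
tf();arc(192,276,12)"
```

```text
t 12.25 tool disp -0.009372453658509094 0.0713771729006825 grasp disp -0.009368011769127237 0.07138587204376878 z 0.31482984535292824 F tool x,y 2.6505563956620004 0.7733621301391843 Fz 5.858061781441298 op 0.023380064387990857
[np.float64(-0.0042), np.float64(-0.0012)] 199.0
[np.float64(-0.0083), np.float64(-0.0029)] 206.0
[np.float64(-0.0121), np.float64(-0.005)] 213.0
[np.float64(-0.0157), np.float64(-0.0076)] 220.0
[np.float64(-0.0188), np.float64(-0.0107)] 227.0
[np.float64(-0.0216), np.float64(-0.0141)] 234.0
[np.float64(-0.024), np.float64(-0.0178)] 241.0
[np.float64(-0.0259), np.float64(-0.0217)] 248.0
[np.float64(-0.0273), np.float64(-0.0259)] 255.0
[np.float64(-0.0282), np.float64(-0.0302)] 262.0
[np.float64(-0.0285), np.float64(-0.0346)] 269.0
[np.float64(-0.0283), np.float64(-0.039)] 276.0
```

Emit:
drive_tool --steps '[{"slide":[-0.0042,-0.0012,0.0002],"turn":[0,0,0]},{"slide":[-0.0083,-0.0029,0.0004],"turn":[0,0,0]},{"slide":[-0.0121,-0.005,0.0004],"turn":[0,0,0]},{"slide":[-0.0157,-0.0076,0.0004],"turn":[0,0,0]},{"slide":[-0.0188,-0.0107,0.0004],"turn":[0,0,0]},{"slide":[-0.0216,-0.0141,0.0004],"turn":[0,0,0]},{"slide":[-0.024,-0.0178,0.0004],"turn":[0,0,0]}]'

```text
time_s: 12.95
position: [0.5923, 0.3334, 0.3145]
orientation: [3.141, 0.0, -2.584]
ft_force: [-2.8, 0.6, 6.3]
opening: 0.0232
```

```bash
python3 -c "
from h import *
tf();arc(241,325,12)"
```

```text
t 12.95 tool disp -0.033399987532559475 0.053686196129770714 grasp disp -0.03344151173472675 0.053754142424031856 z 0.3145438705160736 F tool x,y 2.068866492031969 1.953267934120998 Fz 6.281405230580754 op 0.023182720668906472
[np.float64(-0.0019), np.float64(-0.004)] 248.0
[np.float64(-0.0033), np.float64(-0.0081)] 255.0
[np.float64(-0.0042), np.float64(-0.0124)] 262.0
[np.float64(-0.0045), np.float64(-0.0168)] 269.0
[np.float64(-0.0043), np.float64(-0.0212)] 276.0
[np.float64(-0.0036), np.float64(-0.0256)] 283.0
[np.float64(-0.0023), np.float64(-0.0298)] 290.0
[np.float64(-0.0006), np.float64(-0.0338)] 297.0
[np.float64(0.0016), np.float64(-0.0376)] 304.0
[np.float64(0.0043), np.float64(-0.0411)] 311.0
[np.float64(0.0074), np.float64(-0.0442)] 318.0
[np.float64(0.0108), np.float64(-0.0469)] 325.0
```

Emit:
drive_tool --steps '[{"slide":[-0.0019,-0.004,0],"turn":[0,0,0]},{"slide":[-0.0033,-0.0081,0],"turn":[0,0,0]},{"slide":[-0.0042,-0.0124,0],"turn":[0,0,0]},{"slide":[-0.0045,-0.0168,0],"turn":[0,0,0]},{"slide":[-0.0043,-0.0212,0],"turn":[0,0,0]},{"slide":[-0.0036,-0.0256,0],"turn":[0,0,0]},{"slide":[-0.0023,-0.0298,0],"turn":[0,0,0]}]'

```text
time_s: 13.65
position: [0.6099, 0.3098, 0.3147]
orientation: [3.14, 0.001, -2.584]
ft_force: [-2.5, 1.9, 6.8]
opening: 0.0231
```

```bash
python3 -c "
from h import *
tf();arc(290,374,12)"
```

```text
t 13.65 tool disp -0.03586773369132429 0.024344436829343407 grasp disp -0.03608779603679061 0.024537084746340355 z 0.31467348905064796 F tool x,y 1.129231210354784 2.9039866300549564 Fz 6.768644226098957 op 0.023102395080372207
[np.float64(0.0018), np.float64(-0.004)] 297.0
[np.float64(0.004), np.float64(-0.0078)] 304.0
[np.float64(0.0067), np.float64(-0.0113)] 311.0
[np.float64(0.0097), np.float64(-0.0144)] 318.0
[np.float64(0.0132), np.float64(-0.0172)] 325.0
[np.float64(0.0169), np.float64(-0.0195)] 332.0
[np.float64(0.0209), np.float64(-0.0213)] 339.0
[np.float64(0.0251), np.float64(-0.0226)] 346.0
[np.float64(0.0294), np.float64(-0.0234)] 353.0
[np.float64(0.0338), np.float64(-0.0237)] 360.0
[np.float64(0.0382), np.float64(-0.0234)] 367.0
[np.float64(0.0425), np.float64(-0.0226)] 374.0
```

Emit:
drive_tool --steps '[{"slide":[0.002,-0.004,0],"turn":[0,0,0]},{"slide":[0.0043,-0.0078,0],"turn":[0,0,0]},{"slide":[0.007,-0.0113,0],"turn":[0,0,0]},{"slide":[0.01,-0.0144,0],"turn":[0,0,0]},{"slide":[0.0135,-0.0172,0],"turn":[0,0,0]},{"slide":[0.0172,-0.0195,0],"turn":[0,0,0]},{"slide":[0.0212,-0.0213,0],"turn":[0,0,0]}]'

```text
time_s: 14.35
position: [0.6037, 0.2807, 0.3151]
orientation: [3.141, 0.004, -2.584]
ft_force: [1.3, 2.4, 5.7]
opening: 0.0232
```

```bash
python3 -c "
from h import *
tf();arc(339,398,9)"
```

```text
t 14.35 tool disp -0.015182735459171445 0.0029035759169730615 grasp disp -0.0158414950529695 0.0029994539789684484 z 0.31513360678548696 F tool x,y -2.397896023562044 1.3346990040249487 Fz 5.723922249236686 op 0.02315170509341189
[np.float64(0.0039), np.float64(-0.0013)] 345.6
[np.float64(0.008), np.float64(-0.0021)] 352.1
[np.float64(0.0121), np.float64(-0.0024)] 358.7
[np.float64(0.0162), np.float64(-0.0022)] 365.2
[np.float64(0.0202), np.float64(-0.0016)] 371.8
[np.float64(0.0242), np.float64(-0.0006)] 378.3
[np.float64(0.0281), np.float64(0.001)] 384.9
[np.float64(0.0317), np.float64(0.0029)] 391.4
[np.float64(0.0351), np.float64(0.0052)] 398.0
```

Emit:
drive_tool --steps '[{"slide":[0.0039,-0.0013,0.0003],"turn":[0,0,0]},{"slide":[0.008,-0.0021,0.0003],"turn":[0,0,0]},{"slide":[0.0121,-0.0024,0.0003],"turn":[0,0,0]},{"slide":[0.0162,-0.0022,0.0003],"turn":[0,0,0]},{"slide":[0.0202,-0.0016,0.0003],"turn":[0,0,0]},{"slide":[0.0242,-0.0006,0.0003],"turn":[0,0,0]},{"slide":[0.0281,0.001,0.0003],"turn":[0,0,0]},{"slide":[0.0317,0.0029,0.0003],"turn":[0,0,0]},{"slide":[0.0351,0.0052,0.0003],"turn":[0,0,0]},{"slide":[0.0351,0.0052,0.0003],"turn":[0,0,0]},{"slide":[0.0351,0.0052,0.0003],"turn":[0,0,0]}]'

```text
time_s: 15.45
position: [0.5715, 0.2656, 0.3148]
orientation: [-3.141, 0.003, -2.585]
ft_force: [0.7, 0.9, 6.5]
opening: 0.023
```

```bash
python3 -c "
from h import *
from scipy.optimize import least_squares
x,y,_,_=tf()
pts=np.array([(0,0),(26.9,14.7),(33.2,39.7),(20.6,63.8),(-9.4,71.4),(-33.4,53.75),(-36.1,24.5),(-15.8,3.0),(x*1e3,y*1e3)])
s=least_squares(lambda p:np.hypot(*(pts-p[:2]).T)-p[2],[-2,36,36]);print(s.x,s.fun.round(2))
for p in (pts[0],pts[-1]): d=p-s.x[:2];print(np.degrees(np.arctan2(d[0],-d[1])))
"
```

```text
t 15.45 tool disp 0.020086578479914224 0.007076643844103955 grasp disp 0.019514544369012406 0.0069161880782770534 z 0.31484360644451015 F tool x,y -1.0556257614824123 0.3518703653542785 Fz 6.499860955941598 op 0.022991113755533404
[-2.15031861 35.98711176 35.93684905] [ 0.11  0.08 -0.39 -0.    0.21  0.01 -0.1  -0.24  0.32]
3.419498275671881
36.69501319894762
```

Emit:
drive_tool --steps '[{"slide":[0,0,-0.003],"turn":[0,0,0]},{"slide":[0,0,-0.006],"turn":[0,0,0]},{"slide":[0,0,-0.009],"turn":[0,0,0]},{"slide":[0,0,-0.012],"turn":[0,0,0]},{"slide":[0,0,-0.015],"turn":[0,0,0]},{"slide":[0,0,-0.017],"turn":[0,0,0]},{"slide":[0,0,-0.017],"turn":[0,0,0]},{"slide":[0,0,-0.017],"turn":[0,0,0]}]'

```text
time_s: 16.25
position: [0.5706, 0.2658, 0.3302]
orientation: [-3.142, -0.0, -2.584]
ft_force: [0.4, 0.5, 1.9]
opening: 0.0229
```

```bash
python3 -c "
from h import *
tf()"
```

```text
t 16.25 tool disp 0.020772571751356 0.007699300258001478 grasp disp 0.020832717275068757 0.007698937236737691 z 0.33018589247851665 F tool x,y -0.6005269728129045 0.1926918990683927 Fz 1.88074687155617 op 0.022919867415668982
```

Emit:
drive_tool --steps '[{"slide":[0,0,-0.001],"turn":[0,0,0]},{"slide":[0,0,-0.0017],"turn":[0,0,0]},{"slide":[0,0,-0.0017],"turn":[0,0,0]}]'

```text
time_s: 16.55
position: [0.5705, 0.2658, 0.3318]
orientation: [3.141, -0.001, -2.584]
ft_force: [1.8, 1.2, -0.3]
opening: 0.0232
```

Emit:
drive_tool --steps '[{"slide":[0,0,0],"turn":[0,0,0]},{"slide":[0,0,0],"turn":[0,0,0]},{"slide":[0,0,0],"turn":[0,0,0]},{"slide":[0,0,0],"turn":[0,0,0]},{"slide":[0,0,-0.03],"turn":[0,0,0]},{"slide":[0,0,-0.06],"turn":[0,0,0]},{"slide":[0,0,-0.075],"turn":[0,0,0]},{"slide":[0,0,-0.075],"turn":[0,0,0]}]' --grip 0.6

```text
time_s: 17.35
position: [0.5713, 0.2658, 0.4098]
orientation: [-3.141, 0.005, -2.585]
ft_force: [0.4, -0.2, -0.1]
opening: 0.0517
```

Run:
```python
from h import *
show()
s=manip.snapshot("scene")
crop(s,185,100,305,190,6,"pics/s5c.png")
print(to([.4710,.2367,.40],-2.5844)); print(to([.4710,.2367,.2145],-2.5844))
```

```text
17.35 [0.5713 0.2658 0.4098] [-3.1413  0.0048 -2.5845] F [ 0.44 -0.22 -0.15] op 0.0517 q [-0.68  0.27  0.24  1.51 -0.07  1.36  1.7 ]
(array([0.1001, 0.0281, 0.0075]), array([-0.    ,  0.0016, -0.    ]))
(array([0.1004, 0.0281, 0.193 ]), array([-0.    ,  0.0016, -0.    ]))
```

View pics/s5c.png

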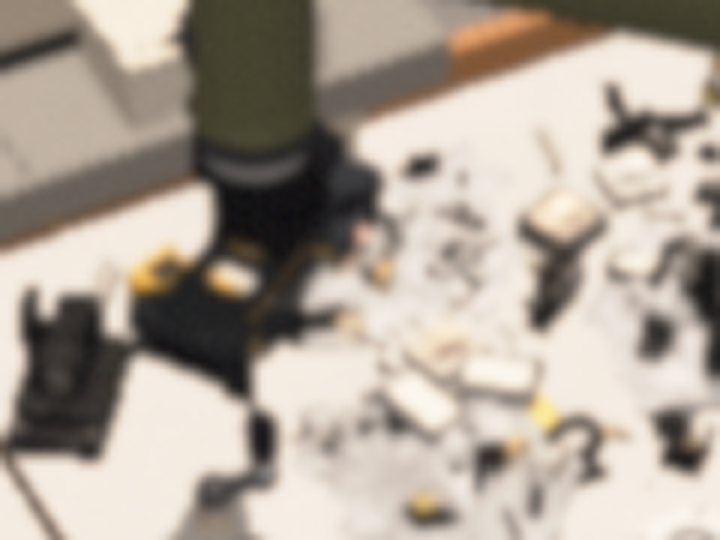

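Emit:
drive_tool --steps '[{"slide":[0.02,0.006,0],"turn":[0,0,0]},{"slide":[0.045,0.014,0],"turn":[0,0,0]},{"slide":[0.07,0.02,0.005],"turn":[0,0,0]},{"slide":[0.09,0.025,0.005],"turn":[0,0,0]},{"slide":[0.102,0.028,0.005],"turn":[0,0,0]},{"slide":[0.102,0.028,0.02],"turn":[0,0,0]},{"slide":[0.102,0.028,0.05],"turn":[0,0,0]},{"slide":[0.102,0.028,0.08],"turn":[0,0,0]},{"slide":[0.102,0.028,0.11],"turn":[0,0,0]},{"slide":[0.102,0.028,0.11],"turn":[0,0,0]}]'

```text
time_s: 18.4
position: [0.4678, 0.2346, 0.2916]
orientation: [-3.141, -0.01, -2.585]
ft_force: [0.4, -0.6, -0.1]
opening: 0.0521
```

Run:
```python
from h import *
show()
s=manip.snapshot("scene")
crop(s,185,120,305,210,6,"pics/s6c.png")
print(to([.4695,.2360,.2145],-2.5844))
```

```text
18.4 [0.4678 0.2346 0.2916] [-3.141  -0.0098 -2.5847] F [ 0.41 -0.64 -0.14] op 0.0521 q [-0.72  0.14  0.22  1.91 -0.03  1.11  1.64]
(array([-0.0015,  0.0004,  0.0798]), array([-0.0005, -0.0057, -0.0004]))
```

View pics/s6c.png

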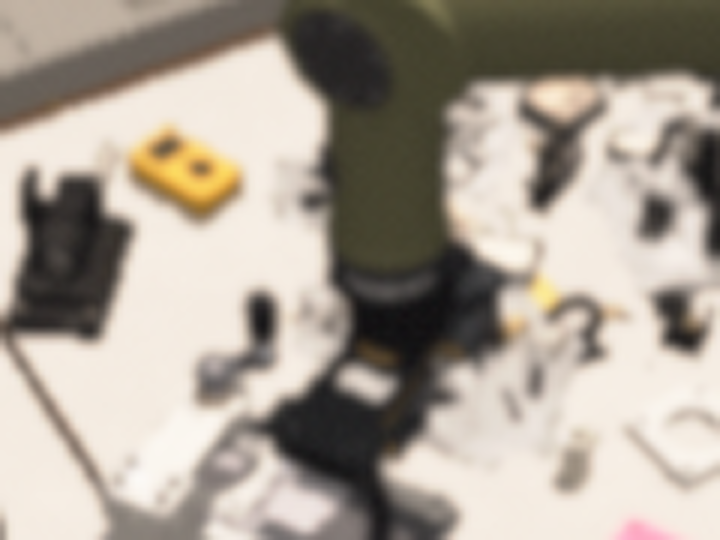

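Emit:
drive_tool --steps '[{"slide":[0,0,0],"turn":[0,0,0]},{"slide":[0,0,0.02],"turn":[0,0,0]},{"slide":[0,0,0.04],"turn":[0,0,0]},{"slide":[0,0,0.06],"turn":[0,0,0]},{"slide":[0,0,0.078],"turn":[0,0,0]},{"slide":[0,0,0.078],"turn":[0,0,0]},{"slide":[0,0,0.078],"turn":[0,0,0]}]'

```text
time_s: 19.15
position: [0.4701, 0.236, 0.2206]
orientation: [-3.142, 0.002, -2.584]
ft_force: [-0.3, -0.1, 0.3]
opening: 0.0522
```

Emit:
drive_tool --steps '[{"slide":[0,0,0],"turn":[0,0,0]},{"slide":[0,0,0],"turn":[0,0,0]},{"slide":[0,0,0],"turn":[0,0,0]},{"slide":[0,0,0],"turn":[0,0,0]},{"slide":[0,0,0],"turn":[0,0,0]},{"slide":[0,0,0],"turn":[0,0,0]},{"slide":[0,0,0],"turn":[0,0,0]},{"slide":[0,0,0],"turn":[0,0,0]}]' --grip 0 --force 20

```text
time_s: 19.95
position: [0.4693, 0.2356, 0.2193]
orientation: [3.142, 0.0, -2.584]
ft_force: [-0.1, -0.7, 1.6]
opening: 0.0157
```

Emit:
drive_tool --steps '[{"slide":[0.006,0,0],"turn":[0,0,0]},{"slide":[0.014,0,0],"turn":[0,0,0]},{"slide":[0.022,0,0],"turn":[0,0,0]},{"slide":[0.03,0,0],"turn":[0,0,0]},{"slide":[0.038,0,0],"turn":[0,0,0]},{"slide":[0.046,0,0],"turn":[0,0,0]},{"slide":[0.054,0,0],"turn":[0,0,0]},{"slide":[0.062,0,0],"turn":[0,0,0]},{"slide":[0.07,0,0],"turn":[0,0,0]},{"slide":[0.078,0,0],"turn":[0,0,0]},{"slide":[0.084,0,0],"turn":[0,0,0]},{"slide":[0.084,0,0],"turn":[0,0,0]}]'

```text
time_s: 21.15
position: [0.398, 0.1907, 0.2193]
orientation: [-3.141, 0.001, -2.585]
ft_force: [2.3, -0.1, -2.7]
opening: 0.015
```

Emit:
drive_tool --steps '[{"slide":[0.002,0,0],"turn":[0,0,0]},{"slide":[0.004,0,0],"turn":[0,0,0]},{"slide":[0.006,0,0],"turn":[0,0,0]},{"slide":[0.008,0,0],"turn":[0,0,0]},{"slide":[0.009,0,0],"turn":[0,0,0]},{"slide":[0.009,0,0],"turn":[0,0,0]}]'

```text
time_s: 21.75
position: [0.3921, 0.1871, 0.2194]
orientation: [-3.141, 0.007, -2.584]
ft_force: [10.4, 2.9, -11.1]
opening: 0.0155
```

Emit:
drive_tool --steps '[{"slide":[0,0,0],"turn":[0,0,0]},{"slide":[0,0,0],"turn":[0,0,0]},{"slide":[0,0,0],"turn":[0,0,0]},{"slide":[0,0,-0.03],"turn":[0,0,0]},{"slide":[0,0,-0.06],"turn":[0,0,0]},{"slide":[0,0,-0.1],"turn":[0,0,0]},{"slide":[0,0,-0.14],"turn":[0,0,0]},{"slide":[0,0,-0.18],"turn":[0,0,0]},{"slide":[0,0.03,-0.2],"turn":[0,0,0]},{"slide":[0,0.06,-0.2],"turn":[0,0,0]},{"slide":[0,0.09,-0.2],"turn":[0,0,0]},{"slide":[0,0.12,-0.2],"turn":[0,0,0]}]' --grip 0.6

```text
time_s: 22.95
position: [0.3258, 0.289, 0.4194]
orientation: [3.141, -0.0, -2.584]
ft_force: [-0.2, 0.9, 0.1]
opening: 0.0523
```

Emit:
drive_tool --steps '[{"slide":[0,0.04,0],"turn":[0,0,0]},{"slide":[0,0.08,0],"turn":[0,0,0]},{"slide":[0,0.12,0],"turn":[0,0,0]},{"slide":[0,0.16,0],"turn":[0,0,0]},{"slide":[0,0.2,0],"turn":[0,0,0]},{"slide":[0,0.24,0],"turn":[0,0,0]},{"slide":[0,0.28,0],"turn":[0,0,0]},{"slide":[0,0.28,0],"turn":[0,0,0]}]'

```text
time_s: 23.75
position: [0.1737, 0.5293, 0.4184]
orientation: [3.139, -0.003, -2.576]
ft_force: [0.3, 0.0, 0.5]
opening: 0.0523
```

Run:
```python
from h import *
show()
t=manip.snapshot("top");s=manip.snapshot("scene")
cv2.imwrite("pics/top7.png",t)
crop(t,185,145,285,220,8,"pics/t7c.png");crop(s,165,120,325,240,5,"pics/s7c.png")
```

```text
23.75 [0.1737 0.5293 0.4184] [ 3.1391e+00 -2.9000e-03 -2.5758e+00] F [0.31 0.04 0.5 ] op 0.0523 q [-1.09  0.13 -0.23  1.66  0.03  1.36  0.81]
```

View pics/t7c.png

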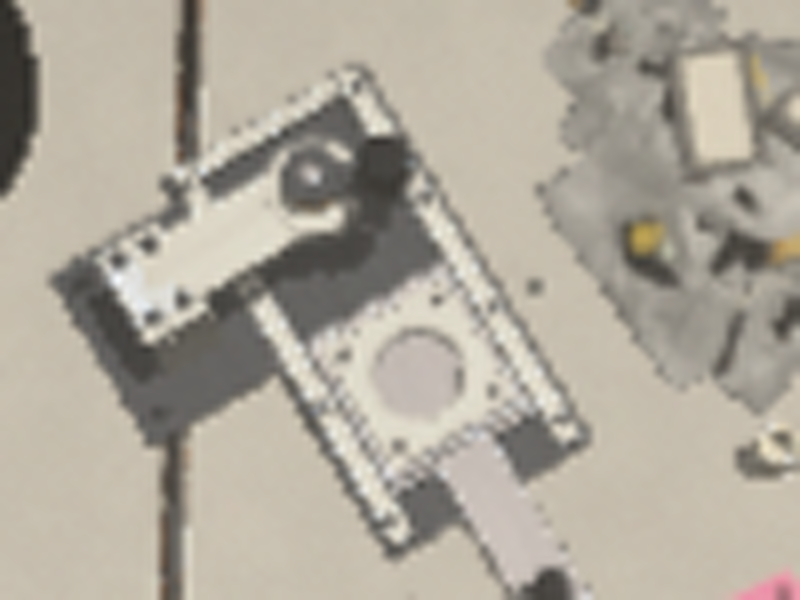

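View pics/s7c.png

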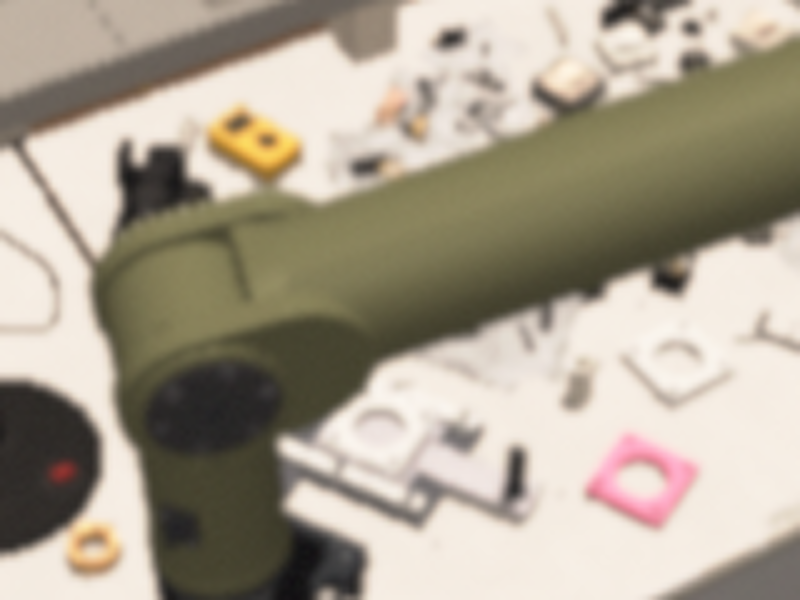

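The top view shows the bore back at (418,372) in the crop and the pin at (547,585), both as at the start. The plate lies flat in the nest, and the knob has moved to (380,168). I'll compare the two top pictures as a check, then hand in.

Run:
```python
from h import *
a=cv2.imread("pics/top0.png");b=cv2.imread("pics/top7.png")
for nm,(x0,y0,x1,y1) in dict(plate=(222,176,256,208),pin=(246,205,262,222),right=(256,150,512,250)).items():
    d=cv2.absdiff(a[y0:y1,x0:x1],b[y0:y1,x0:x1]).max(2);print(nm,d.max(),(d>40).sum())
print(manip.hand_in())
```

```text
plate 44 2
pin 7 0
right 66 3
the job is handed in; nothing more can be done
None
```

The bore is deburred and the job is handed in, at about 24 s of the 72 s allowed.

- **Slide in:** I gripped the pull pin and pushed until the stop pushed back with about 10 N. The hand had travelled 91 mm.
- **Deburring:** I gripped the crank knob and pressed it down about 17 mm. At my checks the knob force was 5.7 to 7.6 N, which I take as roughly 2 to 3.5 N on the bore edge. I then ran the crank clockwise. A circle fitted to the measured path had a radius of 35.9 mm against the 36 mm given, and the turn came to about 393° (one full turn and 33°).
- **Blade up and slide out:** I let the knob rise to its starting height, released it and lifted clear. I then drew the slide back out until its end stop resisted with about 10 N, and moved the arm away.

**Last checks:**
- The top pictures before and after match at the pin, the plate (2 pixels differ) and the loose things to the right (3 pixels differ).
- The plate lies flat in its nest, and the knob is where it came round to.

**Disagreements:**
- The scene camera placed points 3 to 6 mm off the top camera. I worked from the top camera, the grips and the forces.
- My first estimate of the crank's starting angle was about 1.5° too large. That put up to 5.6 N sideways on the knob near 100°, and I corrected it while turning.
- The edge force was checked only at stops about every 50°, and is worked out from knob height and wrist force, not measured directly.

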